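Close up the rivet cabinet

ROBOT

A 6-joint arm with a two-finger parallel gripper is mounted at the origin on a cart in front of the work surface, level with it; the furniture and walls round the work are solid. World frame = base frame: x ahead of the robot, y to its left, z up, the work surface at z = 0. Lengths are in m, angles in rad, forces in N, time in s.
With the tool pointing down it reaches from about 0.3 to 0.775 m from the base axis. Payload 14.6 kg.
Tool frame: the origin (TCP) lies midway between the tips of the shut fingers; the grasp point (between the pads) lies 19 mm behind it (arm.grasp_offset is the distance from the TCP to the grasp point, in m); z points along the fingers, y is the direction in which the jaws open and shut (so a half turn about z gives the same grasp; the last joint's range is limited). The gripper opens to 94 mm and grips with 3 to 60 N. Pads are 16 mm wide; open, the fingers measure 119 mm over their backs; the gripper's body (75 mm by 177 mm) begins 78 mm behind the grasp point.
Start: joints at [-1.195, 0.3, 1.521, -0, 1.321, -0.067], TCP at [0.236, -0.497, 0.205] pointing down, gripper open.
Joint ranges: [-3.03, 3.03], [-0.79, 2.21], [0.23, 2.52], [-1.04, 4.18], [0, 3.07], [-2.55, 2.55]. Speed limits (rad/s): [2.22, 2.22, 2.57, 3.14, 3.14, 3.14].

INTERFACE

Orientations are given as a unit quaternion [w, x, y, z].
In Python, from bench import telemetry, camera, camera_info, arm gives the robot as it stands.
- The arm moves only by the shell command python3 -m inch 'ROWS'. ROWS is JSON, a list of rows, each a list of 7 numbers: the turn, a rotation vector about the tool's x, y, z in degrees, then the shift along the tool's x, y, z in mm, then the opening in per cent of the stroke, from 0 (shut) to 100 (fully open). In form: [[rx, ry, rz, tx, ty, tz, jaw], ...]. A call has 1 to 12 rows; each row shifts and turns the commanded pose from where the row before left it, along the tool's axes as they then stand; what a row does not reach is not made up. A row lasts 1/10 s, in which the tool goes at most 50 mm and 8.59 degrees, less where a joint would pass 70% of its speed; a pose out of reach is approached as far as the arm can. A call with a gripper value outside its range is refused whole. The fingers move at their own pace and stop on an object; the grip force is fixed at half the most. Time passes only in rows, so rows that do not move let the fingers close. It gives the time, the measured TCP pose, the force and the opening at its end, in the units of the state.
- telemetry.observe(): the state, without advancing time (a new reading comes with each control period).
- camera(name): name is "scene" or "top" or "wrist"; returns (picture, depth): 480x640x3 uint8, red, green, blue; 480x640 float32, m along the optical axis (not along the pixel's ray), 0 where there is no reading.
- camera_info(name): a dict with "fx", "fy", "cx", "cy" (pixels), "rvec" (rotation vector, rad) and "tvec" (3), from world to camera coordinates, as OpenCV has them. Camera axes: x right, y down, z forward; pixel columns grow to the right and rows downward; lengths in m; the calibration is good to about 2 mm. A picture is of the moment at which its call begins: read the wrist's pose just before it. camera_info takes no time and is no camera call; for the wrist camera it gives the pose at the moment of the call.
- arm.close_job(): hands the job in, once; it reports no verdict.
The state is a dict: "time_s": time; "joints": joint angles; "joint_vel": joint speeds; "joint_efforts": joint torques, N m; "position": TCP position; "ee_rot": TCP orientation; "ft_force": force on the tool from outside, world axes, zero at the start; "ft_torque": the same for the moment, N m; "width": opening from 0.0 (shut) to 1.0 (fully open).
Only numpy, scipy, OpenCV 4.12 (cv2) and the standard library are available. Lean on these libraries where they do the work, as an engineer would, in place of code of your own. Each camera call takes 0.05 s, during which the arm holds its last target. There are 200 camera calls.

TASK

Close up the small grey rivet cabinet on the table: press its lid down until it lies shut, and push both of its front drawers fully home until they are flush. Use only the fingertips, without slamming anything, and leave the loose things around it where they are.

Things in the scene. Friction and masses are not known exactly. Their poses are not given: they have to be found in the camera images.
- chest: low grey steel rivet cabinet with two drawers side by side, standing fixed on the table; shell 140 mm deep (own x), 240 mm wide (own y), 76 mm tall, 81 mm with the lid shut. Origin: centre of its underside at table height. Own x points from the front to the back, own y to its left seen from the front, z up. Its drawers open along -x. An open shallow tray with some rivets lies under its lid; it is fixed
- lid (a joint): hinge of the cabinet's flat sheet lid (146 mm from hinge line to free edge, 240 mm wide, 4 mm thick). 0 rad is shut, lying on the cabinet; grows as the free edge at the front swings up and back, 1.5 rad fully open. The hinge line runs along the cabinet's y at own x = +70 mm, z = 77 mm (underside of the lid). Stiff: it stays at any angle and takes about 2 N at the free edge to move
- lid_edge (a point): middle of the lid's free edge, on its outer (upper when shut) face; moves with the lid
- drawer_left (a joint): slide of the left drawer (on the cabinet's +y side): m it stands open, 0 fully home, 0.085 at most; about 2 N moves it, it stays where it is left
- drawer_right (a joint): slide of the right drawer (on the cabinet's -y side): same measure and friction
- drawer_left_face (a point): centre of the outer front face of the left drawer; moves with the drawer. The front is a plain plate 112 mm wide, 44 mm tall (7 to 51 mm above the table), 8 mm thick, without a handle; when home its inner side touches the cabinet's front edge
- drawer_right_face (a point): the same on the right drawer
- oil_carton: closed small carton, 58x38 mm, 76 mm tall, standing just right of the cabinet's drawers; loose, origin at the centre of its underside; to be left alone
- marker: marker pen lying flat, 143 mm long (own x), 18 mm thick, some way left of the cabinet; loose, origin at the centre of its underside; to be left alone
- tape: roll of tape lying flat, 96 mm across, 25 mm high, left of the cabinet; loose, origin at the centre of its underside; to be left alone
- gauge_block: slotted steel gauge block 28x45 mm, 24 mm high, just left of the cabinet's drawers; loose, origin at the centre of its underside; to be left alone

How it is judged:
At the end, for the whole second after the job is handed in: The lid is shut to within 0.06 rad (about 8 mm at its free edge) and both drawers are home to within 5 mm (value of joint lid below 0.06 rad and value of joint each of drawer_left, drawer_right below 0.005 m); the robot touches nothing.
It fails at once if a loose thing near the cabinet is moved by more than 15 mm or lifted (distance of any of oil_carton, marker, tape, gauge_block from where it was at the start of the episode above 0.015 m).
It fails at once if the lid is slammed (shuts faster than 4 rad/s) (velocity of joint lid below -4 rad/s).
It fails at once if a drawer is slammed (faster than 0.6 m/s) (velocity of joint any of drawer_left, drawer_right below -0.6 m/s).
It also fails if it takes over 51 s, if anything falls off the work surface, if the arm or the gripper's body presses on something with over 40 N, if the wrist force passes 120 N, or if a joint passes its speed limit or range.

## Working session

There is one attempt and no reset: what is moved stays moved. The work goes in short steps, Python scripts to look and compute and a shell command to move; the robot and the scene stay as the last step left them, time stands still between calls to the robot, and variables do not carry over. Pictures are saved under pics/ and viewed, about 8 in all and at most 12, crops included, and the job is handed in when it is done.

```bash
mkdir -p pics; cat > h.py <<'E'
import numpy as np, cv2
from bench import telemetry, camera, camera_info, arm
def cap(n,f):
    i=camera_info(n); p,d=camera(n); cv2.imwrite('pics/'+f+'.png',p[:,:,::-1]); np.savez('pics/'+f,d=d,**{k:np.array(v) for k,v in i.items()}); return i,p,d
def pt(f,u,v,z=None):
    i=np.load('pics/'+f+'.npz'); R=cv2.Rodrigues(i['rvec'].astype(float))[0]; t=i['tvec'].reshape(3)
    r=np.array([(u-i['cx'])/i['fx'],(v-i['cy'])/i['fy'],1])
    o=-R.T@t; w=R.T@r
    if z is not None: return o+w*(z-o[2])/w[2]
    return o+w*np.median(i['d'][v-1:v+2,u-1:u+2])
def st():
    s=telemetry.observe(); print(s['time_s'],np.round(s['position'],3),np.round(s['ee_rot'],3),np.round(s['ft_force'],1),s['width'])
E
python3 - <<'E'
from h import *
cap('scene','s0');cap('top','t0'); st()
E
```

```text
0.1 [ 0.236 -0.497  0.205] [-0.     0.976  0.22  -0.   ] [ 0.1 -0.8 -0.2] 1.0041247146169219
```

View pics/s0.png

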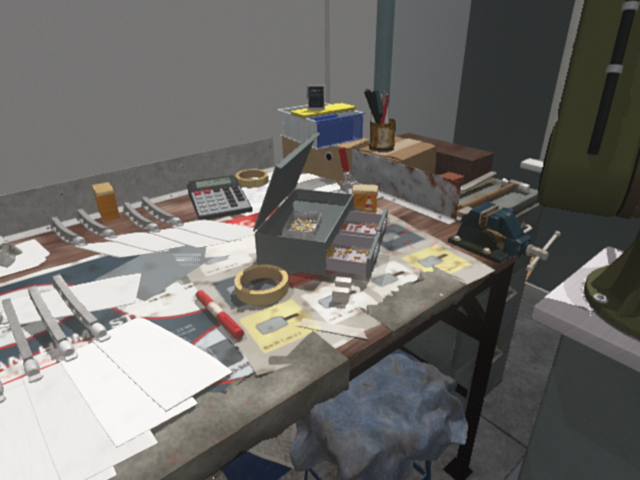

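View pics/t0.png

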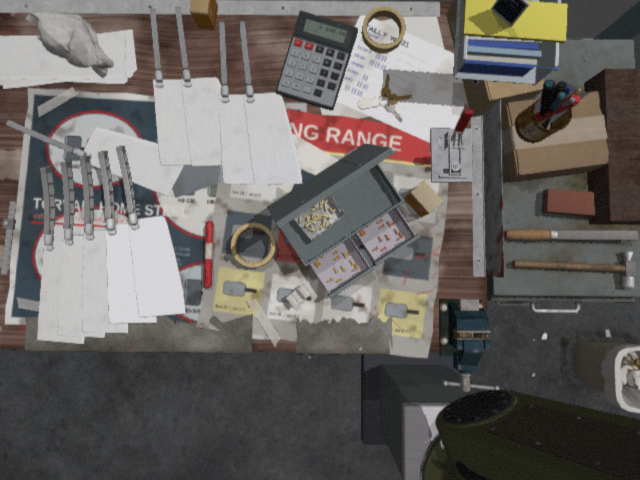

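The cabinet is at about (340,225) in the top view. Its lid stands up at the back, both drawers are out toward the lower right, the carton is at (423,197) and the block at (297,296). Next I'll enlarge it.

```bash
python3 - <<'E'
from h import *
p=cv2.imread('pics/t0.png')[135:315,225:465]
p=cv2.resize(p,None,fx=3.33,fy=3.33,interpolation=cv2.INTER_CUBIC); cv2.imwrite('pics/t0c.png',p); print(p.shape)
for n,u,v in [('carton',424,198),('block',297,296),('tape',252,262),('marker',208,255),('tray',320,220),('lidmid',335,185)]: print(n,pt('t0',u,v).round(3))
E
```

```text
(599, 799, 3)
carton [0.583 0.131 0.077]
block [0.38  0.389 0.013]
tape [0.452 0.488 0.   ]
marker [0.466 0.58  0.017]
tray [0.539 0.341 0.054]
lidmid [0.583 0.318 0.212]
```

View pics/t0c.png

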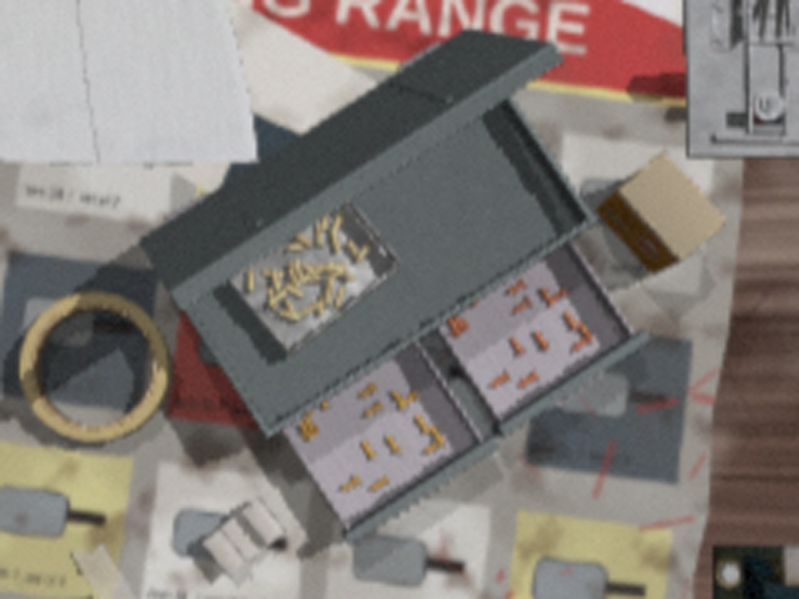

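```bash
python3 - <<'E'
from h import *
def c(x,y,z=None):
    u,v=225+x/3.33,135+y/3.33
    return pt('t0',u,v,z) if z is not None else pt('t0',int(round(u)),int(round(v)))
P=lambda n,a:print(n,np.round(a,4))
fl,fr=c(268,433,.076),c(592,215,.076); P('fl',fl);P('fr',fr);print(np.linalg.norm(fl-fr))
y=(fl-fr)/np.linalg.norm(fl-fr); x=np.array([y[1],-y[0],0]); print('yaw',np.degrees(np.arctan2(x[1],x[0])))
org=(fl+fr)/2+.07*x; org[2]=0;P('org',org)
loc=lambda p:np.array([(p-org)@x,(p-org)@y,p[2]])
for n,a,b in [('L1',350,540),('L2',495,437),('R1',500,432),('R2',648,340)]:
    q=c(a,b,.051);P(n,q);P('  loc',loc(q))
for n,a,b in [('edgeL',180,298),('edgeR',556,58),('lidmid',350,170),('lidup',320,140),('lid',380,190),('tape',90,300),('block',250,540),('carton',665,200)]:
    q=c(a,b);P(n,q);P('  loc',loc(q))
# yaw from depth cloud too
i=np.load('pics/t0.npz')
pts=[];
for v in range(140,240,2):
  for u in range(270,400,2):
    q=pt('t0',u,v); l=loc(q)
    if l[2]>.095 and abs(l[1])<.11: pts.append(l)
pts=np.array(pts);print(len(pts)); 
A=np.c_[pts[:,0],np.ones(len(pts))];k=np.linalg.lstsq(A,pts[:,2],rcond=None)[0];print(k,'angle',np.arctan(-k[0]),pts.max(0),pts.min(0))
print({k:i[k] for k in('fx','tvec')})
E
```

```text
fl [0.4455 0.3703 0.076 ]
fr [0.5796 0.1744 0.076 ]
0.23741360635676997
yaw 34.397681122936156
org [0.5703 0.3118 0.    ]
L1 [0.3804 0.3195 0.051 ]
  loc [-0.1523  0.1136  0.051 ]
L2 [0.4445 0.2302 0.051 ]
  loc [-0.1499  0.0037  0.051 ]
R1 [0.4476 0.2271 0.051 ]
  loc [-0.1491 -0.0006  0.051 ]
R2 [0.5054 0.1351 0.051 ]
  loc [-0.1534 -0.1092  0.051 ]
edgeL [0.5142 0.4145 0.2119]
  loc [0.0117 0.1163 0.2119]
edgeR [0.6423 0.2192 0.2104]
  loc [ 0.007  -0.1171  0.2104]
lidmid [0.5816 0.327  0.2092]
  loc [0.0178 0.0061 0.2092]
lidup [0.6152 0.3412 0.1216]
  loc [ 0.0536 -0.0011  0.1216]
lid [0.598  0.3023 0.0523]
  loc [ 0.0175 -0.0235  0.0523]
tape [0.5302 0.4858 0.0244]
  loc [0.0652 0.1663 0.0244]
block [0.378  0.3822 0.0126]
  loc [-0.1189  0.1667  0.0126]
carton [0.5891 0.1296 0.0774]
  loc [-0.0875 -0.161   0.0774]
691
[-2.11670939  0.23793021] angle 1.1294458149008486 [0.06480428 0.10986599 0.21425295] [ 0.00417178 -0.10968533  0.09545429]
{'fx': array(458.96391308), 'tvec': array([0.35223279, 0.51098094, 0.96369226])}
```

Cabinet: yaw 34.4°, origin (0.570, 0.312). The lid is at about 1.13 rad and both drawers are about 73 mm out, and the sizes check out. I'll raise the tool, align it with the cabinet axes, shut the jaws, and swing over.

```bash
cat >> h.py <<'E'
ORG=np.array([.5703,.3118,0]);a=np.radians(34.4);X=np.array([np.cos(a),np.sin(a),0]);Y=np.array([-np.sin(a),np.cos(a),0])
def lc():
    s=telemetry.observe();p=np.array(s['position']);d=p-ORG
    from scipy.spatial.transform import Rotation as Ro
    q=s['ee_rot'];M=Ro.from_quat([q[1],q[2],q[3],q[0]]).as_matrix()
    f=np.array(s['ft_force']);B=np.array([X,Y,[0,0,1]])
    print('t',round(s['time_s'],2),'loc mm',(B@d*1000).round(1),'toolx yaw',np.degrees(np.arctan2(M[1,0],M[0,0])).round(2),'tilt',np.degrees(np.arccos(-M[2,2])).round(2),'Floc',(B@f).round(1),'w',round(s['width'],2),'q',np.round(s['joints'],2))
E
python3 -m inch '[[0,0,-4.5,0,0,-35,0],[0,0,-4.5,0,0,-35,0],[0,0,0,0,0,-35,0],[0,0,0,0,0,-35,0],[0,0,0,0,0,0,0],[0,0,0,0,0,0,0]]'; python3 -c 'from h import *;lc()'
```

```text
time_s: 0.7
position: [0.2356, -0.497, 0.3452]
ee_rot: [0.0, 0.955, 0.295, -0.0]
ft_force: [1.0, -0.1, -0.4]
width: 0.524
t 0.7 loc mm [-733.1 -478.2  345.2] toolx yaw 34.37 tilt 0.01 Floc [ 0.7 -0.7 -0.4] w 0.52 q [-1.19  0.24  1.28 -0.    1.62 -0.22]
```

```bash
python3 -m inch '[[0,0,0,33,-20,0,0],[0,0,0,33,-20,0,0],[0,0,0,33,-20,0,0],[0,0,0,33,-20,0,0],[0,0,0,33,-20,0,0],[0,0,0,33,-20,0,0],[0,0,0,33,-20,0,0],[0,0,0,33,-20,0,0],[0,0,0,33,-20,0,0],[0,0,0,33,-20,0,0],[0,0,0,33,-20,0,0],[0,0,0,33,-20,0,0]]'; python3 -m inch '[[0,0,0,33,-20,0,0],[0,0,0,33,-20,0,0],[0,0,0,33,-20,0,0],[0,0,0,33,-20,0,0],[0,0,0,33,-20,0,0],[0,0,0,33,-20,0,0],[0,0,0,33,-20,0,0],[0,0,0,33,-20,0,0],[0,0,0,33,-20,0,0],[0,0,0,33,-20,0,0],[0,0,0,33,-20,0,0],[0,0,0,0,0,0,0]]';python3 -c 'from h import *;lc()'
```

```text
time_s: 1.9
position: [0.427, -0.0736, 0.344]
ee_rot: [-0.001, 0.955, 0.295, -0.001]
ft_force: [0.5, -0.5, 0.1]
width: 0.006
time_s: 3.1
position: [0.6028, 0.3147, 0.3404]
ee_rot: [0.0, 0.955, 0.297, -0.003]
ft_force: [-0.3, -0.3, -0.7]
width: 0.003
t 3.1 loc mm [ 28.4 -16.  340.4] toolx yaw 34.54 tilt 0.37 Floc [-0.5 -0.1 -0.7] w 0.0 q [0.43 0.58 0.82 0.   1.75 1.4 ]
```

```bash
python3 -m inch '[[0,0,0,20,-8,0,0],[0,0,0,20,-8,0,0],[0,0,0,0,0,-0,0],[0,0,0,0,0,30,0],[0,0,0,0,0,30,0],[0,0,0,0,0,30,0],[0,0,0,0,0,0,0],[0,0,0,0,0,0,0]]';python3 - <<'E'
from h import *
lc(); cap('top','t1'); cap('scene','s1')
p=np.hstack([cv2.resize(cv2.imread(f'pics/{n}.png')[a:b,c:d],(400,400)) for n,a,b,c,d in[('t1',120,320,240,440),('s1',90,290,220,420)]]);cv2.imwrite('pics/c1.png',p)
E
```

```text
time_s: 3.9
position: [0.6263, 0.3464, 0.2562]
ee_rot: [0.0, 0.955, 0.295, -0.0]
ft_force: [0.1, 0.3, 0.9]
width: 0.005
t 3.9 loc mm [ 65.7  -3.1 256.2] toolx yaw 34.35 tilt 0.01 Floc [0.2 0.2 0.9] w 0.01 q [ 0.45  0.68  0.86 -0.    1.61  1.43]
```

View pics/c1.png

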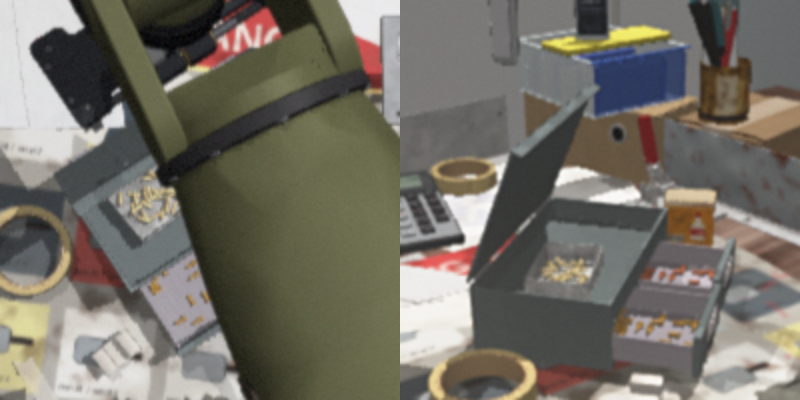

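The top view shows the forearm over the lid. The scene crop shows no gripper, so I'll check where the tip should project.

```bash
python3 - <<'E'
from h import *
for f in('s1','t1'):
    i=np.load(f'pics/{f}.npz')
    K=np.array([[i['fx'],0,i['cx']],[0,i['fy'],i['cy']],[0,0,1]],float)
    w=np.array([[.6263,.3464,.2562],ORG+.07*X-.12*Y+[0,0,.077],ORG+.07*X+.12*Y+[0,0,.077],ORG-.07*X+.12*Y+[0,0,.0],ORG+.008*X+.12*Y+[0,0,.21]])
    print(f,cv2.projectPoints(w,i['rvec'].astype(float),i['tvec'].astype(float),K,None)[0].reshape(-1,2).round(1).tolist())
a=cv2.imread('pics/s0.png');b=cv2.imread('pics/s1.png');d=np.abs(a.astype(int)-b).sum(2)>60;print(d.sum(),np.argwhere(d).min(0),np.argwhere(d).max(0))
E
```

```text
s1 [[273.1, 122.7], [294.1, 187.4], [253.1, 232.5], [324.9, 277.2], [280.1, 167.7]]
t1 [[319.4, 153.8], [364.4, 142.7], [266.4, 207.8], [305.5, 265.7], [278.5, 227.1]]
34649 [  0 109] [424 639]
```

View pics/s1.png

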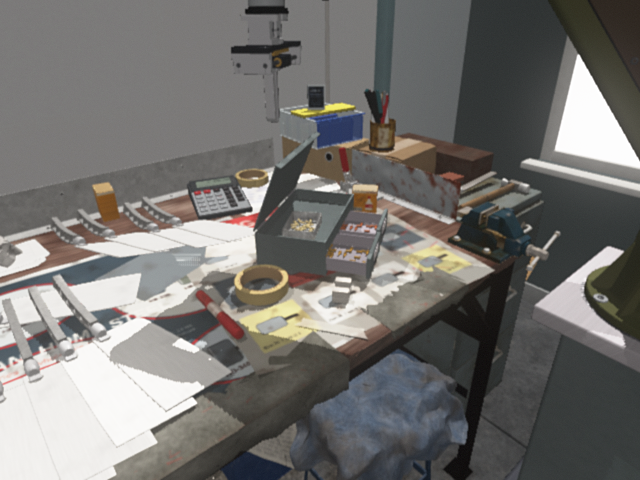

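The tip projects to (273,122) and is seen there, behind and above the lid. I'll descend behind the lid and swing it along its arc.

```bash
python3 -m inch '[[0,0,0,0,0,26,0],[0,0,0,0,0,26,0],[0,0,0,0,0,26,0],[0,0,0,0,0,0,0],[0,0,0,-10,0,0,0],[0,0,0,-10,0,0,0],[0,0,0,-5,0,0,0],[0,0,0,-5,0,0,0],[0,0,0,0,0,0,0]]';python3 -c 'from h import *;lc()'; python3 -m inch '[[0,0,0,-9,0,4,0],[0,0,0,-9,0,5,0],[0,0,0,-8.5,0,7,0],[0,0,0,-8.5,0,7,0],[0,0,0,-7,0,8.5,0],[0,0,0,-7,0,8.5,0]]';python3 -c 'from h import *;lc()'
```

```text
time_s: 4.9
position: [0.6018, 0.3301, 0.1788]
ee_rot: [-0.0, 0.955, 0.295, 0.001]
ft_force: [1.0, -0.0, 1.5]
width: 0.006
t 4.9 loc mm [ 36.4  -2.7 178.8] toolx yaw 34.37 tilt 0.1 Floc [ 0.8 -0.6  1.5] w 0.01 q [0.45 0.63 1.11 0.   1.4  1.42]
time_s: 5.5
position: [0.5614, 0.3026, 0.1379]
ee_rot: [-0.0, 0.955, 0.295, 0.001]
ft_force: [0.6, 0.4, 0.4]
width: 0.007
t 5.5 loc mm [-12.5  -2.6 137.9] toolx yaw 34.37 tilt 0.06 Floc [ 0.7 -0.   0.4] w 0.01 q [0.44 0.55 1.33 0.   1.26 1.41]
```

```bash
cat >> h.py <<'E'
def cloud(f):
    i=np.load(f'pics/{f}.npz');d=i['d'];R=cv2.Rodrigues(i['rvec'].astype(float))[0];t=i['tvec'].reshape(3)
    v,u=np.mgrid[0:480,0:640];c=np.stack([(u-i['cx'])/i['fx']*d,(v-i['cy'])/i['fy']*d,d],-1)
    w=(c-t)@R-ORG
    l=np.stack([w@X,w@Y,w[...,2]],-1); l[d==0]=9; return l
def lid(f):
    l=cloud(f).reshape(-1,3)
    m=(abs(l[:,1]-.085)<.03)&(l[:,2]>.085)&(l[:,2]<.23)&(l[:,0]<.08)&(l[:,0]>-.09);q=l[m]
    th=np.arctan2(q[:,2]-.077,.07-q[:,0]);print(f,'lid n',m.sum(),'theta',np.percentile(th,[10,50,90]).round(2) if m.sum() else None)
E
python3 - <<'E'
from h import *
cap('scene','s2');lid('s0');lid('s1');lid('s2')
E
```

```text
s0 lid n 522 theta [1.12 1.16 1.17]
s1 lid n 519 theta [1.12 1.16 1.17]
s2 lid n 507 theta [0.55 0.6  0.7 ]
```

The lid follows and is now at about 0.57 rad. I'll continue.

```bash
python3 -m inch '[[0,0,0,-5,0,9.5,0],[0,0,0,-5,0,10,0],[0,0,0,-3,0,10.5,0],[0,0,0,-3,0,10.5,0],[0,0,0,-1,0,8,0],[0,0,0,-1,0,6,0],[0,0,0,0,0,2,0],[0,0,0,0,0,0,0]]';python3 -c 'from h import *;lc();cap("scene","s3");lid("s3")'
```

```text
time_s: 6.35
position: [0.5463, 0.2922, 0.0813]
ee_rot: [0.0, 0.955, 0.295, -0.0]
ft_force: [-3.4, -2.1, 4.8]
width: 0.008
t 6.35 loc mm [-30.9  -2.6  81.3] toolx yaw 34.37 tilt 0.03 Floc [-4.   0.2  4.8] w 0.01 q [ 0.43  0.57  1.43 -0.    1.14  1.4 ]
s3 lid n 999 theta [0.75 0.89 1.05]
```

```bash
python3 -m inch '[[0,0,0,0,0,2,0],[0,0,0,0,0,1,0],[0,0,0,0,0,0,0]]';python3 -c 'from h import *;lc()'; python3 -m inch '[[0,0,0,0,0,-20,0],[0,0,0,0,0,-40,0],[0,0,0,-30,20,-20,0],[0,0,0,-40,15,0,0],[0,0,0,-40,15,0,0],[0,0,0,-40,10,0,0],[0,0,0,0,0,0,0],[0,0,0,0,0,0,0]]';python3 - <<'E'
from h import *
lc();cap("scene","s4");cap('wrist','w4');lid("s4")
for f in('s4','w4'):
    l=cloud(f)
    m=(l[...,0]>-.06)&(l[...,0]<.05)&(abs(l[...,1])<.1)&(l[...,2]>.03)&(l[...,2]<.14)
    print(f,m.sum(),np.percentile(l[m][:,2],[5,50,95]).round(4) if m.any() else '')
    for n,s in(('L',1),('R',-1)):
        m=(l[...,0]>-.2)&(l[...,0]<-.06)&(abs(l[...,1]-s*.06)<.03)&(l[...,2]>.043)&(l[...,2]<.056);print(n,m.sum(),np.percentile(l[m][:,0],[1,5,50]).round(4) if m.any() else '')
E
```

```text
time_s: 6.7
position: [0.5465, 0.2923, 0.0808]
ee_rot: [0.0, 0.955, 0.296, 0.0]
ft_force: [-14.5, -7.5, 29.4]
width: 0.006
t 6.7 loc mm [-30.7  -2.6  80.8] toolx yaw 34.38 tilt 0.05 Floc [-16.2   2.   29.4] w 0.01 q [ 0.43  0.57  1.43 -0.    1.13  1.4 ]
time_s: 7.5
position: [0.4568, 0.1579, 0.1585]
ee_rot: [-0.0, 0.955, 0.295, 0.001]
ft_force: [0.4, -0.9, 0.0]
width: 0.005
t 7.5 loc mm [-180.6  -62.8  158.5] toolx yaw 34.32 tilt 0.07 Floc [-0.2 -0.9  0. ] w 0.0 q [0.26 0.2  1.76 0.   1.18 1.23]
s4 lid n 0 theta None
s4 2123 [0.0805 0.0816 0.0829]
L 107 [-0.1562 -0.1556 -0.1516]
R 77 [-0.1542 -0.1536 -0.1502]
w4 20784 [0.0789 0.0801 0.0815]
L 989 [-0.1538 -0.1536 -0.1492]
R 1008 [-0.1532 -0.1517 -0.1479]
```

View pics/s4.png

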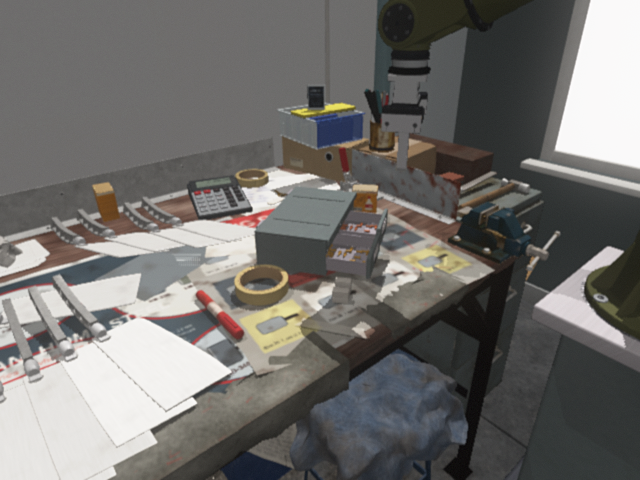

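The lid lies shut: its top is at 81 mm in both depth views. Both faces stand at local x ≈ -153 mm. I'll push the right drawer first.

```bash
python3 -m inch '[[0,0,0,-5,0,30,0],[0,0,0,0,0,40,0],[0,0,0,0,0,40,0],[0,0,0,0,0,20,0],[0,0,0,0,0,0,0],[0,0,0,0,0,0,0]]';python3 -c 'from h import *;lc()'; python3 -m inch '[[0,0,0,10,0,0,0],[0,0,0,10,0,0,0],[0,0,0,10,0,0,0],[0,0,0,10,0,0,0],[0,0,0,10,0,0,0],[0,0,0,10,0,0,0],[0,0,0,10,0,0,0],[0,0,0,10,0,0,0],[0,0,0,8,0,0,0],[0,0,0,5,0,0,0],[0,0,0,0,0,0,0]]';python3 -c 'from h import *;lc()'
```

```text
time_s: 8.2
position: [0.4529, 0.1558, 0.0283]
ee_rot: [-0.0, 0.955, 0.296, -0.0]
ft_force: [-0.1, -0.7, 0.4]
width: 0.004
t 8.2 loc mm [-185.   -62.4   28.3] toolx yaw 34.41 tilt 0.01 Floc [-0.5 -0.5  0.4] w 0.0 q [0.25 0.38 1.88 0.   0.88 1.23]
time_s: 9.3
position: [0.5294, 0.2081, 0.0278]
ee_rot: [-0.0, 0.955, 0.296, 0.0]
ft_force: [-0.2, 0.1, -0.1]
width: 0.002
t 9.3 loc mm [-92.3 -62.5  27.8] toolx yaw 34.38 tilt 0.02 Floc [-0.1  0.2 -0.1] w 0.0 q [0.31 0.55 1.62 0.   0.97 1.28]
```

```bash
python3 -m inch '[[0,0,0,3,0,0,0],[0,0,0,2,0,0,0],[0,0,0,1,0,0,0],[0,0,0,0,0,0,0]]';python3 -c 'from h import *;lc()';python3 -m inch '[[0,0,0,1,0,0,0],[0,0,0,0,0,0,0]]';python3 -c 'from h import *;lc()'
```

```text
time_s: 9.7
position: [0.5308, 0.2091, 0.0277]
ee_rot: [0.001, 0.955, 0.295, -0.005]
ft_force: [-25.9, -17.4, 20.0]
width: 0.001
t 9.7 loc mm [-90.6 -62.4  27.7] toolx yaw 34.37 tilt 0.55 Floc [-31.2   0.3  20. ] w 0.0 q [ 0.31  0.55  1.61 -0.    0.99  1.28]
time_s: 9.9
position: [0.5308, 0.2091, 0.0277]
ee_rot: [0.001, 0.955, 0.295, -0.006]
ft_force: [-32.6, -21.4, 25.8]
width: 0.005
t 9.9 loc mm [-90.6 -62.4  27.7] toolx yaw 34.37 tilt 0.68 Floc [-38.9   0.8  25.8] w 0.0 q [ 0.31  0.56  1.61 -0.    0.99  1.28]
```

The right drawer is home: the tip stalls at -90.6 mm with 39 N. Now the left one.

```bash
python3 -m inch '[[0,0,0,-15,0,0,0],[0,0,0,-30,0,0,0],[0,0,0,-30,0,0,0],[0,0,0,-30,0,0,0],[0,0,0,0,-30,0,0],[0,0,0,0,-30,0,0],[0,0,0,0,-30,0,0],[0,0,0,0,-30,0,0],[0,0,0,0,0,0,0],[0,0,0,0,0,0,0]]';python3 -c 'from h import *;lc()'; python3 -m inch '[[0,0,0,10,0,0,0],[0,0,0,10,0,0,0],[0,0,0,10,0,0,0],[0,0,0,10,0,0,0],[0,0,0,10,0,0,0],[0,0,0,10,0,0,0],[0,0,0,10,0,0,0],[0,0,0,10,0,0,0],[0,0,0,8,0,0,0],[0,0,0,2,0,0,0],[0,0,0,0,0,0,0]]';python3 -c 'from h import *;lc()'
```

```text
time_s: 10.9
position: [0.3804, 0.2517, 0.0281]
ee_rot: [-0.0, 0.955, 0.296, 0.0]
ft_force: [0.6, -0.1, -0.9]
width: 0.001
t 10.9 loc mm [-190.7   57.7   28.1] toolx yaw 34.44 tilt 0.03 Floc [ 0.4 -0.4 -0.9] w 0.0 q [0.5  0.34 1.94 0.   0.86 1.47]
time_s: 12.0
position: [0.4549, 0.3025, 0.028]
ee_rot: [-0.0, 0.955, 0.296, 0.0]
ft_force: [0.0, -0.7, -0.8]
width: 0.007
t 12.0 loc mm [-100.4   57.5   28. ] toolx yaw 34.38 tilt 0.03 Floc [-0.4 -0.6 -0.8] w 0.01 q [0.52 0.5  1.69 0.   0.95 1.49]
```

```bash
python3 -m inch '[[0,0,0,5,0,0,0],[0,0,0,4,0,0,0],[0,0,0,2,0,0,0],[0,0,0,2,0,0,0],[0,0,0,0,0,0,0]]';python3 -c 'from h import *;lc()'
```

```text
time_s: 12.5
position: [0.464, 0.3087, 0.0279]
ee_rot: [0.001, 0.955, 0.295, -0.002]
ft_force: [-13.4, -9.5, 11.4]
width: 0.007
t 12.5 loc mm [-89.4  57.5  27.9] toolx yaw 34.37 tilt 0.27 Floc [-16.5  -0.3  11.4] w 0.01 q [ 0.52  0.53  1.65 -0.    0.97  1.49]
```

```bash
python3 -m inch '[[0,0,0,1.5,0,0,0],[0,0,0,0,0,0,0]]';python3 -c 'from h import *;lc()'; python3 -m inch '[[0,0,0,-15,0,0,0],[0,0,0,-30,0,0,0],[0,0,0,-30,0,0,0],[0,0,0,-20,0,-20,0],[0,0,0,0,30,-40,0],[0,0,0,0,30,-40,0],[0,0,0,-30,30,-40,0],[0,0,0,-30,30,-20,0],[0,0,0,-30,30,0,0],[0,0,0,0,30,0,0],[0,0,0,0,0,0,0],[0,0,0,0,0,0,0]]';python3 - <<'E'
from h import *
lc();cap("scene","s5");cap('top','t5')
for f in('s5','t5'):
    l=cloud(f)
    m=(l[...,0]>-.06)&(l[...,0]<.05)&(abs(l[...,1])<.1)&(l[...,2]>.03)&(l[...,2]<.14)
    print(f,m.sum(),np.percentile(l[m][:,2],[5,50,95]).round(4))
    for n,s in(('L',1),('R',-1)):
        m=(l[...,0]>-.2)&(l[...,0]<-.06)&(abs(l[...,1]-s*.06)<.03)&(l[...,2]>.035)&(l[...,2]<.056);print(n,m.sum(),np.percentile(l[m][:,0],[1,5,50]).round(4) if m.any() else '')
A,B=cv2.imread('pics/t0.png'),cv2.imread('pics/t5.png')
cv2.imwrite('pics/c5.png',np.hstack([cv2.resize(q[130:320,190:450],(400,292),interpolation=3) for q in(A,B)]))
E
```

```text
time_s: 12.7
position: [0.4641, 0.3087, 0.0279]
ee_rot: [0.001, 0.955, 0.295, -0.004]
ft_force: [-22.9, -15.7, 20.2]
width: 0.007
t 12.7 loc mm [-89.4  57.4  27.9] toolx yaw 34.37 tilt 0.48 Floc [-27.7  -0.   20.2] w 0.01 q [ 0.52  0.53  1.65 -0.    0.97  1.49]
time_s: 13.9
position: [0.4169, 0.0632, 0.1824]
ee_rot: [-0.0, 0.956, 0.295, 0.0]
ft_force: [-0.5, 0.8, -0.3]
width: 0.004
t 13.9 loc mm [-267.  -118.4  182.4] toolx yaw 34.3 tilt 0.03 Floc [ 0.   0.9 -0.3] w 0.0 q [0.06 0.03 1.89 0.   1.22 1.04]
s5 2124 [0.0806 0.0816 0.0829]
L 145 [-0.0821 -0.0818 -0.0793]
R 98 [-0.0832 -0.083  -0.0807]
t5 5362 [0.0787 0.0813 0.084 ]
L 51 [-0.0818 -0.0817 -0.08  ]
R 49 [-0.0833 -0.0829 -0.0812]
```

View pics/c5.png

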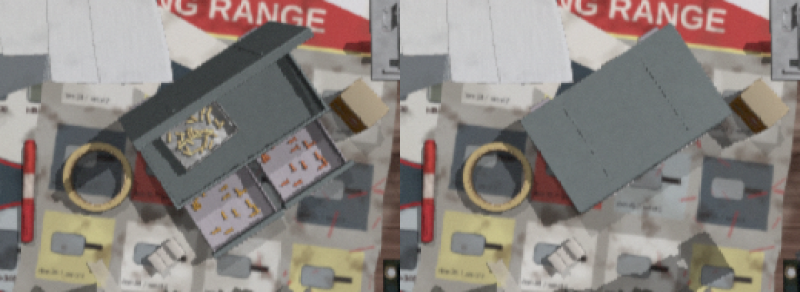

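View pics/s5.png

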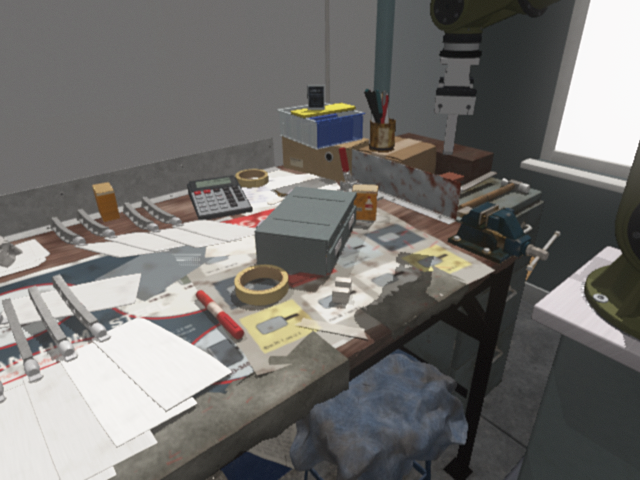

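The lid is flat, the drawers are flush, and the loose things are where they were. The tool is clear, so I'm handing in.

```bash
python3 -c 'from bench import arm;print(arm.close_job())'
```

```text
the job is handed in; nothing more can be done
None
```

The cabinet is closed up: I swung the lid shut along its arc with the shut fingertips, then pushed the right and left drawers home one after the other. I handed in at about 14 s with the arm clear of everything.

- **Lid:** its top lies at 81 mm in both depth views, the height given for shut.
- **Drawers:** both stopped solidly against the cabinet, under 39 N (right) and 28 N (left). Depth puts their faces at local x ≈ -79 to -83 mm, against about -78 mm for home. The few mm left over fits the calibration and my pose estimate, and I read both as home, though the 5 mm limit leaves little room.
- **Loose things:** the carton, marker, tape and block look unmoved when the before and after top views are compared by eye. I did not measure them.
- **Speeds:** I commanded about 1 rad/s on the lid and 0.1 m/s on the drawers, well under the slam limits. I did not measure the actual joint speeds.

The wrist force peaked at about 47 N in the readings I took, with the right drawer already home. That is under the 120 N wrist limit, and only the fingertips were meant to touch anything.

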